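# Start the slide dryer with the air fully open

### The job

Get the slide dryer on the bench running with full air: push its lid fully shut and push its air lever to the right, past the half-open click, all the way to the second stop; when both are done, press the start button down and let it come up again. Do it all by pushing with the fingertips: pinch nothing, lift nothing, and leave the things that stand around where they are.

Things in the scene. Friction and masses are not known exactly. Their poses are not given: they have to be found in the camera images.
- dryer: slide dryer: fixed beige box, 190 mm deep (own x, front to back), 146 wide (own y, to its left), between big centrifuge and tube mixer. Origin under its centre on the worktop. Front 58 mm (own x -95 to -37): control deck 90 mm high, air lever in its left half, start button in its right half. Behind: chamber of glass slides, rim 105 mm high, with hinged lid
- dryer_lid (a joint): lid over the chamber (rad): 0 = shut on the rim (hard stop), larger = more open; starts 0.45 to 0.9. Hinge along the dryer's back: own x = +94.5 mm, height 105.5 mm, axis along own y. Stays where it is left; 2 to 4 N down near its front edge push it shut. 131 mm from hinge to front edge, 146 wide, 8 thick
- lid_front_edge (a point): middle of the lid's front edge, on its upper side; moves with the lid. Lid shut: own x = -36.5 mm of the dryer, 113.5 mm above the worktop. A finger lip, 8 mm deep and 50 mm wide, sticks out in front of it
- air_lever: two-stage lever in a slotted gate; origin on its pivot (dryer's own x = -66, y = +30 mm, 40 mm above the worktop), turning about own x (unturned at the start). Start: air shut, leaning 0.3 rad to the dryer's left (+y). First click: half open, upright. Second stop: fully open, leaning 0.3 rad right (hard stop). A sprung detent holds it in each notch: 6 N sideways at the knob frees it, then it jumps to the next
- lever_knob_center (a point): centre of the lever's black knob, a round grip 21 mm in diameter, 32 mm long along the lever; moves with it, 85 mm from the pivot. At dryer's own x = -66 mm; own y = +55 mm at the start, +30 at the first click, +5 at the second stop; 121 mm above the worktop at both ends, 125 when upright. The knob's lower end is about 15 mm above the deck
- start_button (a joint): push of the start button (m): 0 = up, 0.006 = fully down; about 5 N push it fully down, its spring brings it up again
- start_button_top (a point): centre of the top of the round start button, 26 mm in diameter, in a round housing about 42 mm across: dryer's own x = -66 mm, y = -45 mm, 112 mm above the worktop; pressed straight down
- slide_carton: bystander: small closed carton of microscope slides, 31x80x30 mm, lying; origin under its centre, loose; leave it alone
- tweezers: bystander: steel tweezers lying flat, 126 mm long, loose; leave it alone
- petri_dish: bystander: shallow round dish, 63 mm across, 14 mm high, loose; leave it alone
- dropper_bottle_a: bystander: small dropper bottle with a pointed cap, 33 mm across, 76 mm high, the one near the table's front edge left of the dryer's front, loose; leave it alone
- dropper_bottle_b: bystander: small dropper bottle with a pointed cap, 33 mm across, 75 mm high, the one to the right, in front of the big centrifuge, loose; leave it alone
- marker_pen: bystander: marker pen lying flat near the table's front edge, 135 mm long, 12 mm thick, loose; leave it alone
- reagent_jar: bystander: screw-top jar, 64 mm across, 110 mm high, behind the dryer, loose; leave it alone
- label_roll: bystander: roll of labels standing flat, 66 mm across, 40 mm high, far right, loose; leave it alone

How it is judged:
On the way, in this order (a step that is already met when the one before it is completed fails the run):
1. the lid is fully shut and the air lever rests at the second stop (value of joint dryer_lid below 0.035 rad and y of lever_knob_center in the frame of dryer below 0.009 m), for 0.2 s.
2. then the start button is pressed down, with the lid shut and the air fully open (all of step 1 and value of joint start_button above 0.0035 m), for 0.05 s.
At the end, for the whole second after the job is handed in: Lid shut (within 0.035 rad); air lever at rest in its last notch (knob less than 9 mm left of the dryer's middle; 5 mm when home, 30 at the half-open click); start button, pressed over 3.5 mm after both, up again; every bystander within 20 mm of where it stood (all of step 1 and value of joint start_button below 0.0015 m and angular speed of air_lever below 0.05 rad/s and distance of each of slide_carton, tweezers, petri_dish, dropper_bottle_a, dropper_bottle_b, marker_pen, reagent_jar, label_roll from where it was at the start of the episode below 0.02 m); the robot touches nothing.
It fails at once if a bystander is moved by more than 20 mm or lifted (distance of any of slide_carton, tweezers, petri_dish, dropper_bottle_a, dropper_bottle_b, marker_pen, reagent_jar, label_roll from where it was at the start of the episode above 0.02 m).
It fails at once if the fingers pinch the lever or force it (more than 60 N) (contact force between the fingers and air_lever above 60 N).
It also fails if it takes over 51 s, if anything falls off the work surface, if the arm or the gripper's body presses on something with over 40 N, if the wrist force passes 120 N, or if a joint passes its speed limit or range.

### The arm

A 6-joint arm with a two-finger parallel gripper is mounted at the origin on a cart in front of the work surface, level with it; the furniture and walls round the work are solid. World frame = base frame: x ahead of the robot, y to its left, z up, the work surface at z = 0. Lengths are in m, angles in rad, forces in N, time in s.
With the tool pointing down it reaches from about 0.325 to 1 m from the base axis. Payload 5.1 kg.
Tool frame: the origin (TCP) lies midway between the tips of the shut fingers; the grasp point (between the pads) lies 19 mm behind it; z points along the fingers, y is the direction in which the jaws open and shut (so a half turn about z gives the same grasp; the last joint's range is limited). The gripper opens to 85 mm and grips with 20 to 120 N. Pads are 22 mm wide; open, the fingers measure 114 mm over their backs; the gripper's body (76 mm by 85 mm) begins 54 mm behind the grasp point. The pads swing forward as they close: fully open they stand 13 mm farther back than shut.
Start: joints at [1.174, 0.124, 1.65, -0, 1.367, -0.083], TCP at [0.201, 0.618, 0.231] pointing down, gripper open.
Joint ranges: [-2.61, 2.61], [-1.02, 2.33], [0.03, 2.71], [-1.35, 4.49], [0.32, 2.68], [-2.91, 2.91]. Speed limits (rad/s): [2.57, 2.57, 3.14, 3.14, 3.14, 3.14].

### API

Orientations are given as [roll, pitch, yaw] about the fixed x, y, z axes, in that order (R = Rz(yaw) Ry(pitch) Rx(roll)).
In Python, from bench import monitor, snapshot, camera_model, bot, models gives the robot as it stands.
- The arm moves only by the tool move_arm, never from a script. Its argument "commands" is one flat list of numbers, 6 for each row, row after row: the shift along the world's x, y, z in units of 30 mm (1.0 is 30 mm), then the turn, a rotation vector about the world's x, y, z in units of 5 degrees (1.0 is 5 degrees). In form: [dx, dy, dz, wx, wy, wz, dx, dy, dz, wx, wy, wz, ...]. A call has 1 to 12 rows; each row shifts and turns the commanded pose from where the row before left it; what a row does not reach is not made up. A row lasts 1/12 s, in which the tool goes at most 41.7 mm and 7.16 degrees, less where a joint would pass 70% of its speed; a pose out of reach is approached as far as the arm can. A call is refused whole if a number of a shift passes 1 or a number of a turn 1, either way. A call with a gripper value outside its range is refused whole. "fingers" is the finger opening in mm, from 0 to 85.4, set as the call begins (left out, the last holds). The fingers move at their own pace and stop on an object; the grip force is fixed at half the most. Time passes only in rows, so rows that do not move let the fingers close. It gives the time, the measured TCP pose, the force and the opening at its end, in the units of the state.
- monitor.read_state(): the state, without advancing time (a new reading comes with each control period).
- snapshot(name): name is "side" or "top"; returns the picture (384x512x3 uint8, red, green, blue); there is no depth.
- camera_model(name): a dict with "fx", "fy", "cx", "cy" (pixels), "camera_from_world" (4x4, takes a point from world to camera coordinates). Camera axes: x right, y down, z forward; pixel columns grow to the right and rows downward; lengths in m; the calibration is good to about 2 mm. A picture is of the moment at which its call begins. camera_model takes no time and is no camera call.
- bot.hand_in(): hands the job in, once; it reports no verdict.
Trained networks look in the newest picture that a camera, given by its name, has taken for a name from the list of things; names that differ only in an ending like _2 or _b are one class to them, and where a whole thing is asked for, a point or a joint stands for the part that bears it (a point fixed in the world has none). Each returns a list of dicts, best first, with "confidence" (0 to 1); they miss things now and then, are a little off and sometimes report something else, mostly with a low value. They report only what shows in the picture. A call takes as long as a camera call.
- models.boxes_of(camera, query): "point" ([column, row] in pixels, amid what is visible of it).
- models.place_of(camera, query): "point" ([column, row] in pixels: a listed point, or the origin of a listed thing).
The state is a dict: "t": time; "qpos": joint angles; "joint_velocities": joint speeds; "joint_torque": joint torques, N m; "tcp_pos": TCP position; "tool_rot": TCP orientation; "ft_force": force on the tool from outside, world axes, zero at the start; "wrist_torque": the same for the moment, N m; "gripper_width": finger opening in m.
Only numpy, scipy, OpenCV 4.12 (cv2) and the standard library are available. Lean on these libraries where they do the work, as an engineer would, in place of code of your own. Each camera call takes 0.05 s, during which the arm holds its last target. There are 200 camera calls.

## Working session

There is one attempt and no reset: what is moved stays moved. The work goes in short steps, Python scripts to look and compute and a tool call to move; the robot and the scene stay as the last step left them, time stands still between calls to the robot, and variables do not carry over. Pictures are saved under pics/ and viewed, about 8 in all and at most 12, crops included, and the job is handed in when it is done.

Besides the shell and the picture viewer there is one more tool, called after "Emit:" as name(argument=value, ...) on one line, values as JSON. move_arm: Moves the arm, as the interface text tells. Its arguments: {"type":"object","properties":{"commands":{"type":"array"},"fingers":{"type":"number"}},"required":["commands"]}

```bash
mkdir -p pics; cat > h.py <<'E'
import numpy as np,cv2
from bench import monitor,snapshot,camera_model,bot,models
def pic(c,n):
    im=snapshot(c); cv2.imwrite(f'pics/{n}.png',im[:,:,::-1]); return im
def ray(c,p,z):
    m=camera_model(c);T=m['camera_from_world'];R=T[:3,:3];o=-R.T@T[:3,3]
    d=R.T@np.array([(p[0]-m['cx'])/m['fx'],(p[1]-m['cy'])/m['fy'],1]);return o+d*(z-o[2])/d[2]
def proj(c,P):
    m=camera_model(c);q=m['camera_from_world']@np.append(P,1);return [m['fx']*q[0]/q[2]+m['cx'],m['fy']*q[1]/q[2]+m['cy']]
E
python3 - <<'E'
from h import *
np.set_printoptions(precision=3,suppress=True)
Z={'dryer':0,'air_lever':.04,'lever_knob_center':.121,'start_button_top':.112,'lid_front_edge':.16,'dropper_bottle_a':0,'reagent_jar':0,'slide_carton':0,'petri_dish':0,'tweezers':0,'marker_pen':0}
for c in('side','top'):
    pic(c,c+'0')
    m=camera_model(c);T=m['camera_from_world'];print(c,-T[:3,:3].T@T[:3,3],T[2,:3])
    for q,z in Z.items():
        for r in models.place_of(c,q)[:2]: print(q,round(r['confidence'],2),np.round(r['point']),ray(c,r['point'],z))
s=monitor.read_state();print(s)
E
```

```text
side [0.506 0.923 0.756] [ 0.059 -0.826 -0.56 ]
dryer 0.59 [241. 272.] [0.596 0.136 0.   ]
lever_knob_center 0.63 [271. 245.] [0.528 0.182 0.121]
start_button_top 0.51 [270. 219.] [0.536 0.088 0.112]
lid_front_edge 0.85 [239. 198.] [0.602 0.083 0.16 ]
dropper_bottle_a 0.65 [357. 290.] [0.348 0.172 0.   ]
dropper_bottle_a 0.55 [298. 181.] [ 0.472 -0.236  0.   ]
reagent_jar 0.71 [169. 254.] [0.764 0.089 0.   ]
reagent_jar 0.46 [303. 165.] [ 0.458 -0.322  0.   ]
slide_carton 0.56 [315. 219.] [ 0.43  -0.065  0.   ]
petri_dish 0.5 [301. 196.] [ 0.464 -0.163  0.   ]
tweezers 0.54 [338. 196.] [ 0.366 -0.174  0.   ]
marker_pen 0.46 [344. 256.] [0.367 0.066 0.   ]
top [ 0.258 -0.066  1.497] [ 0.203 -0.002 -0.979]
dryer 0.72 [194. 178.] [0.599 0.141 0.   ]
air_lever 0.58 [187. 196.] [0.532 0.156 0.04 ]
lever_knob_center 0.48 [185. 160.] [0.628 0.154 0.121]
lever_knob_center 0.47 [175. 197.] [0.515 0.179 0.121]
lid_front_edge 0.65 [183. 162.] [0.61  0.151 0.16 ]
dropper_bottle_a 0.56 [179. 255.] [0.35  0.178 0.   ]
dropper_bottle_a 0.56 [307. 217.] [ 0.477 -0.224  0.   ]
reagent_jar 0.94 [210. 130.] [0.764 0.094 0.   ]
slide_carton 0.77 [255. 232.] [ 0.425 -0.059  0.   ]
petri_dish 0.64 [280. 223.] [ 0.455 -0.138  0.   ]
tweezers 0.53 [289. 251.] [ 0.369 -0.168  0.   ]
marker_pen 0.7 [214. 248.] [0.374 0.068 0.   ]
{'t': 1.2, 'qpos': array([ 1.174,  0.124,  1.65 , -0.   ,  1.367, -0.083]), 'joint_velocities': array([-0.001, -0.001, -0.001, -0.001,  0.   ,  0.001]), 'joint_torque': array([ -0.002, -42.36 , -36.576,  -0.   ,   0.001,   0.   ]), 'tcp_pos': array([0.201, 0.618, 0.231]), 'tool_rot': array([-3.142,  0.   ,  2.828]), 'ft_force': array([-0.725,  0.198, -0.316]), 'wrist_torque': array([-0.006,  0.032, -0.069]), 'gripper_width': 0.08543460933603607}
```

```bash
python3 - <<'E'
import cv2,numpy as np
a=cv2.imread('pics/side0.png')[130:330,130:400];b=cv2.imread('pics/top0.png')[100:280,120:330]
cv2.imwrite('pics/a.png',cv2.resize(a,None,fx=2.9,fy=2.9,interpolation=2));cv2.imwrite('pics/b.png',cv2.resize(b,None,fx=3.3,fy=3.3,interpolation=2))
E
```

```text
(no output)
```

View pics/a.png

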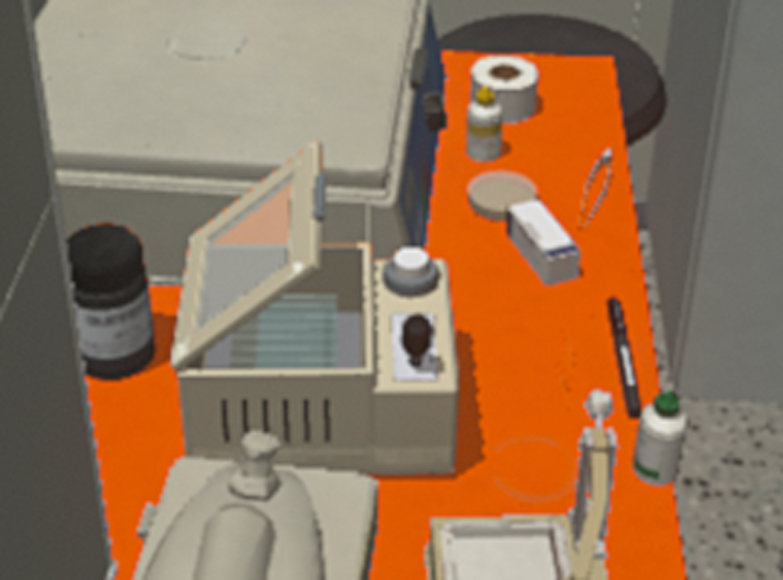

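View pics/b.png

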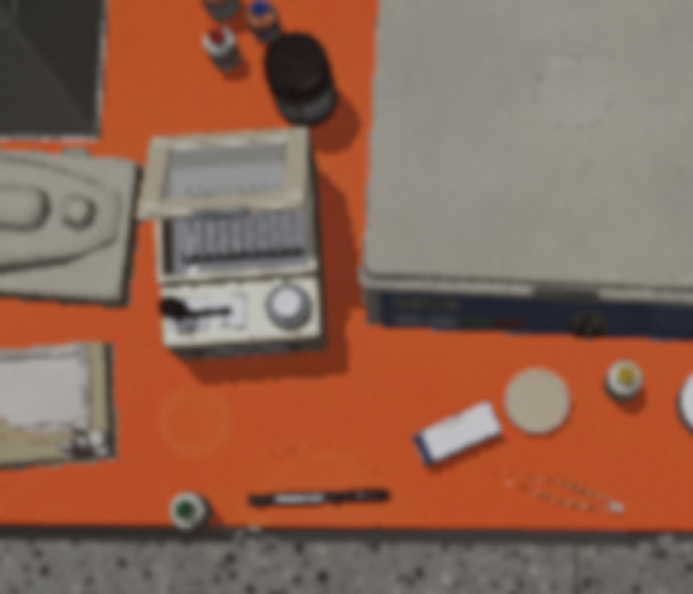

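```bash
python3 - <<'E'
from h import *
from scipy.optimize import least_squares
obs=[('top',(207.6,191.5),(-66,-45,112)),('top',(172.5,193),(-66,55,121)),('side',(271.4,219),(-66,-45,112)),('side',(274,244.5),(-66,55,121)),
('top',(194,178),(0,0,0)),('side',(241,272),(0,0,0))]
def P(v,o):
    x,y,a=v;c,s=np.cos(a),np.sin(a);o=np.array(o)/1e3
    return np.array([x+c*o[0]-s*o[1],y+s*o[0]+c*o[1],o[2]])
def f(v): return np.concatenate([np.subtract(proj(c,P(v,o)),p) for c,p,o in obs])
r=least_squares(f,[.6,.14,0],loss='soft_l1');v=r.x;print(v,f(v).round(1))
for n,o in dict(button=(-66,-45,112),knob0=(-66,55,121),knob2=(-66,5,121),lidshut=(-36.5,0,113.5)).items(): print(n,P(v,o).round(3))
for th in (.45,.6,.7,.8,.9):
    o=(94.5-131*np.cos(th)-8*np.sin(th),0,105.5+131*np.sin(th)+8*np.cos(th));print(th,P(v,o).round(3),np.round(proj('side',P(v,o))),np.round(proj('top',P(v,o))))
E
```

```text
[0.59497759 0.13588816 0.09723824] [-0.6 -0.1  0.5  0.6 -0.4 -0.6 -0.4  1.5  1.4  1.5 -0.1  0.2]
button [0.534 0.085 0.112]
knob0 [0.524 0.184 0.121]
knob2 [0.529 0.134 0.121]
lidshut [0.559 0.132 0.114]
0.45 [0.568 0.133 0.17 ] [253. 209.] [188. 176.]
0.6 [0.577 0.134 0.186] [249. 203.] [188. 171.]
0.7 [0.584 0.135 0.196] [245. 199.] [187. 168.]
0.8 [0.592 0.136 0.205] [240. 195.] [186. 164.]
0.9 [0.602 0.137 0.213] [236. 192.] [186. 160.]
```

Emit:
move_arm(commands=[0.5,-1,0.15,0,0,0.4,0.5,-1,0.15,0,0,0.4,0.5,-1,0.15,0,0,0.4,0.5,-1,0.15,0,0,0.4,0.5,-1,0.15,0,0,0.4,0.5,-1,0.15,0,0,0.4,0.5,-1,0.15,0,0,0.4,0.5,-1,0.15,0,0,0.4,0.5,-1,0.15,0,0,0.4,0.5,-1,0.15,0,0,0.4,0.5,-1,0.15,0,0,0.4,0.5,-1,0.15,0,0,0.4], fingers=0)

```text
t: 2.2
tcp_pos: [0.381, 0.2568, 0.2858]
tool_rot: [3.141, 0.001, -3.034]
ft_force: [0.2, -0.7, -0.1]
gripper_width: 0.0001
```

Emit:
move_arm(commands=[0.9,-0.5,0,0,0,0,0.9,-0.5,0,0,0,0,0.9,-0.5,0,0,0,0,0.9,-0.5,0,0,0,0,0.9,-0.5,0,0,0,0,0.9,-0.5,0,0,0,0,0.9,-0.5,0,0,0,0,0.9,-0.5,0,0,0,0,0,0,-0.9,0,0,0,0,0,-0.9,0,0,0,0,0,0,0,0,0])

```text
t: 3.12
tcp_pos: [0.594, 0.1373, 0.2246]
tool_rot: [-3.141, -0.011, -3.038]
ft_force: [-1.7, 0.3, -0.9]
gripper_width: -0.0001
```

```bash
python3 - <<'E'
from h import *
a=pic('side','s1');b=pic('top','t1')
print(monitor.read_state()['tcp_pos'],monitor.read_state()['ft_force'],proj('side',monitor.read_state()['tcp_pos']))
for r in models.place_of('side','lid_front_edge')[:1]: print(r)
w=np.hstack([cv2.resize(a[140:290,180:330],(400,400)),cv2.resize(b[110:260,130:280],(400,400))])
cv2.imwrite('pics/c.png',w[:,:,::-1])
E
```

```text
[0.59588199 0.13813344 0.23021583] [ 0.68188031 -0.15238224  0.79587302] [np.float64(238.33828957013455), np.float64(184.95772333106754)]
{'point': [317.8, 218.7], 'confidence': 0.74}
```

View pics/c.png

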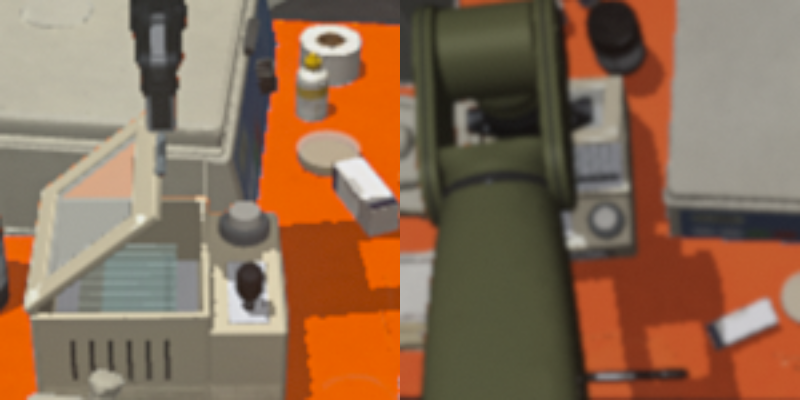

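Emit:
move_arm(commands=[0.35,0,0,0,0,0,0,0,-0.4,0,0,0,0,0,-0.4,0,0,0,0,0,-0.4,0,0,0,-0.25,0,-0.4,0,0,0,-0.25,0,-0.4,0,0,0,-0.25,0,-0.4,0,0,0,-0.1,0,-0.4,0,0,0,-0.1,0,-0.4,0,0,0,-0.1,0,-0.35,0,0,0,0,0,0,0,0,0])

```text
t: 4.18
tcp_pos: [0.5735, 0.1381, 0.1213]
tool_rot: [-3.142, -0.005, -3.036]
ft_force: [0.2, 0.1, -0.7]
gripper_width: 0.0
```

Emit:
move_arm(commands=[0,0,-0.15,0,0,0,0,0,-0.15,0,0,0,0,0,-0.1,0,0,0,0,0,0,0,0,0])

```text
t: 4.52
tcp_pos: [0.5764, 0.1384, 0.1136]
tool_rot: [3.141, 0.001, -3.037]
ft_force: [0.5, 0.3, -0.2]
gripper_width: -0.0003
```

```bash
python3 - <<'E'
from h import *
a=pic('side','s2');s=monitor.read_state();print(s['tcp_pos'],s['ft_force'])
cv2.imwrite('pics/d.png',cv2.resize(a[150:290,180:330],(600,560),interpolation=2)[:,:,::-1])
E
```

```text
[0.57641414 0.13836401 0.11357104] [-0.42916446  0.01204607  2.41197592]
```

View pics/d.png

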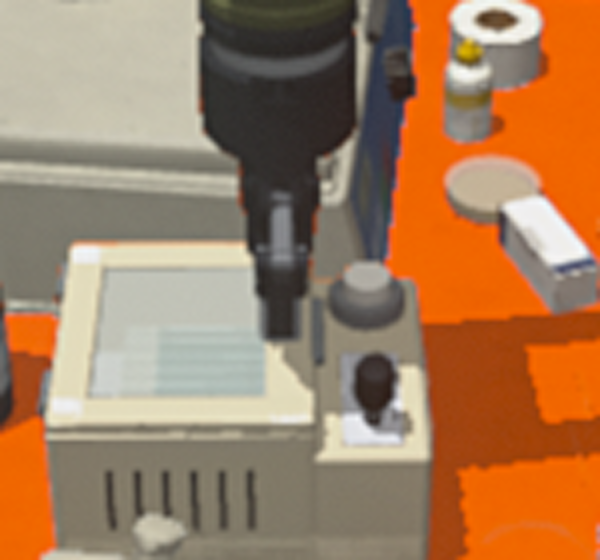

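Emit:
move_arm(commands=[0,0,-0.1,0,0,0,0,0,-0.1,0,0,0,0,0,0,0,0,0,0,0,0,0,0,0])

```text
t: 4.9
tcp_pos: [0.5765, 0.1384, 0.1132]
tool_rot: [-3.141, 0.001, -3.036]
ft_force: [-14.8, -3.3, 28.1]
gripper_width: 0.0003
```

Emit:
move_arm(commands=[0,0,0.8,0,0,0,0,0,0.9,0,0,0,-0.45,0.78,0.2,0,0,0,-0.45,0.78,0.1,0,0,0,-0.45,0.78,0,0,0,0,-0.45,0.78,0,0,0,0,0,0,0,0,0,0])

```text
t: 5.48
tcp_pos: [0.5198, 0.2349, 0.1668]
tool_rot: [3.14, -0.0, -3.033]
ft_force: [0.1, -0.1, -0.1]
gripper_width: -0.0001
```

```bash
python3 - <<'E'
from h import *
a=pic('side','s3');s=monitor.read_state();print(s['tcp_pos'],s['ft_force'])
r=models.place_of('side','lever_knob_center')[:1];print(r,[ray('side',k['point'],.121) for k in r])
r=models.place_of('side','lid_front_edge')[:1];print(r,[ray('side',k['point'],.1135) for k in r])
cv2.imwrite('pics/e.png',cv2.resize(a[150:290,180:330],(600,560),interpolation=2)[:,:,::-1])
E
```

```text
[0.52080536 0.23339313 0.16676916] [-0.24826753 -0.51000532  0.1184413 ]
[{'point': [272.6, 247.7], 'confidence': 0.64}] [array([0.52575121, 0.18942201, 0.121     ])]
[{'point': [259.3, 232.8], 'confidence': 0.82}] [array([0.55518955, 0.13656386, 0.1135    ])]
```

View pics/e.png

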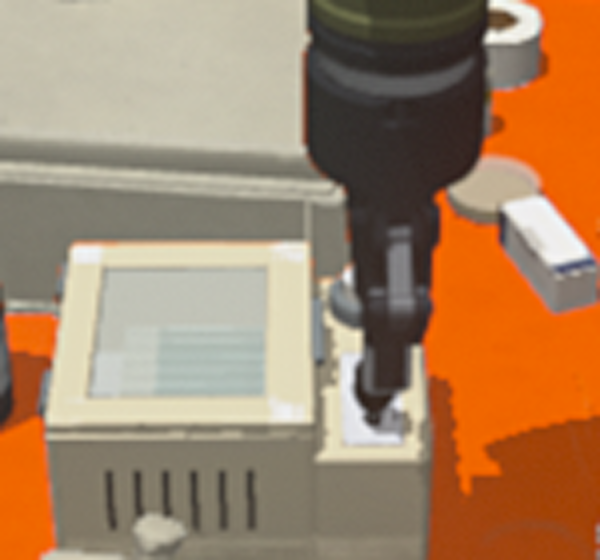

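Emit:
move_arm(commands=[0.1,0,-0.9,0,0,0,0,0,-0.9,0,0,0,0,-0.4,-0.1,0,0,0,0,-0.3,0,0,0,0,0.03,-0.2,0,0,0,0,0.03,-0.2,0,0,0,0,0.02,-0.2,0,0,0,0,0.02,-0.2,0,0,0,0,0,0,0,0,0,0])

```text
t: 6.38
tcp_pos: [0.5288, 0.1855, 0.1112]
tool_rot: [-3.141, 0.003, -3.038]
ft_force: [-0.5, 0.1, 0.8]
gripper_width: 0.0001
```

Emit:
move_arm(commands=[0,-0.2,0,0,0,0,0,-0.2,0,0,0,0,0,-0.2,0,0,0,0,0,0,0,0,0,0])

```text
t: 6.72
tcp_pos: [0.5277, 0.1677, 0.1101]
tool_rot: [-3.14, 0.0, -3.037]
ft_force: [-0.4, -0.7, 0.1]
gripper_width: -0.0004
```

```bash
python3 - <<'E'
from h import *
a=pic('side','s4');s=monitor.read_state();print(s['tcp_pos'],s['ft_force'])
r=models.place_of('side','lever_knob_center')[:1];print(r,[ray('side',k['point'],.123) for k in r])
cv2.imwrite('pics/f.png',cv2.resize(a[190:280,220:320],(600,540),interpolation=2)[:,:,::-1])
E
```

```text
[0.5273797  0.16800932 0.10961659] [0.65690557 0.18730118 0.48219145]
[{'point': [260.0, 232.2], 'confidence': 0.58}] [array([0.55317398, 0.14617574, 0.123     ])]
```

View pics/f.png

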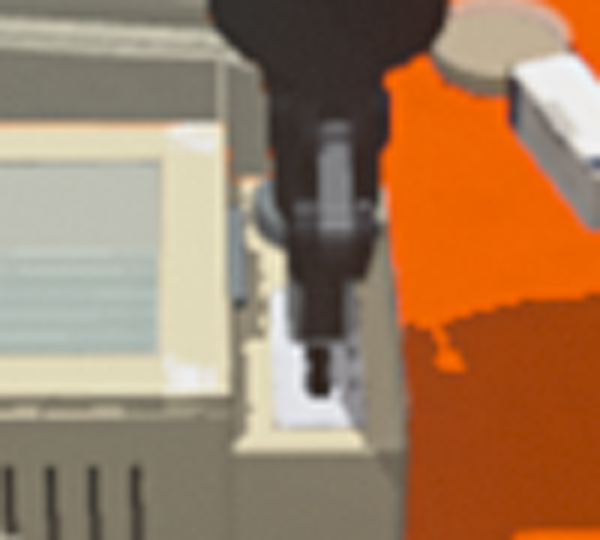

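Emit:
move_arm(commands=[0,-0.15,0,0,0,0,0,-0.15,0,0,0,0,0,0,0,0,0,0])

```text
t: 7.07
tcp_pos: [0.5274, 0.1591, 0.1094]
tool_rot: [-3.141, -0.001, -3.037]
ft_force: [0.5, -0.6, 0.5]
gripper_width: 0.0002
```

Emit:
move_arm(commands=[0,-0.1,0,0,0,0,0,-0.1,0,0,0,0,0,0,0,0,0,0])

```text
t: 7.32
tcp_pos: [0.5276, 0.155, 0.1097]
tool_rot: [3.138, 0.0, -3.037]
ft_force: [0.1, 5.9, -1.3]
gripper_width: 0.0002
```

Emit:
move_arm(commands=[0,-0.1,0,0,0,0,0,0,0,0,0,0])

```text
t: 7.48
tcp_pos: [0.5276, 0.1544, 0.1097]
tool_rot: [3.133, 0.002, -3.038]
ft_force: [0.3, 14.2, -3.4]
gripper_width: -0.0002
```

Emit:
move_arm(commands=[0,0.8,0,0,0,0,0,0,1,0,0,0,0,0,1,0,0,0,0,0,0.8,0,0,0,0.05,-0.8,0,0,0,0,0.05,-0.8,0,0,0,0,0.05,-0.8,0,0,0,0,0.05,-0.6,0,0,0,0,0,0,0,0,0,0])

```text
t: 8.23
tcp_pos: [0.5338, 0.0821, 0.1939]
tool_rot: [-3.14, 0.0, -3.039]
ft_force: [0.3, 0.2, 0.5]
gripper_width: -0.0001
```

```bash
python3 - <<'E'
from h import *
a=pic('side','s5');s=monitor.read_state();print(s['tcp_pos'],s['ft_force'])
for q,z in(('lever_knob_center',.121),('start_button_top',.112),('lid_front_edge',.1135)):
  r=models.place_of('side',q)[:1];print(q,r,[ray('side',k['point'],z) for k in r])
cv2.imwrite('pics/g.png',cv2.resize(a[170:280,200:320],(600,550),interpolation=2)[:,:,::-1])
E
```

```text
[0.53370938 0.08349599 0.1938334 ] [-0.34261825  0.57247351  0.8369645 ]
lever_knob_center [{'point': [271.5, 228.3], 'confidence': 0.55}] [array([0.53067262, 0.12943114, 0.121     ])]
start_button_top [{'point': [272.4, 216.9], 'confidence': 0.64}] [array([0.5309074 , 0.07916567, 0.112     ])]
lid_front_edge [{'point': [259.2, 231.7], 'confidence': 0.81}] [array([0.55563134, 0.13303024, 0.1135    ])]
```

View pics/g.png

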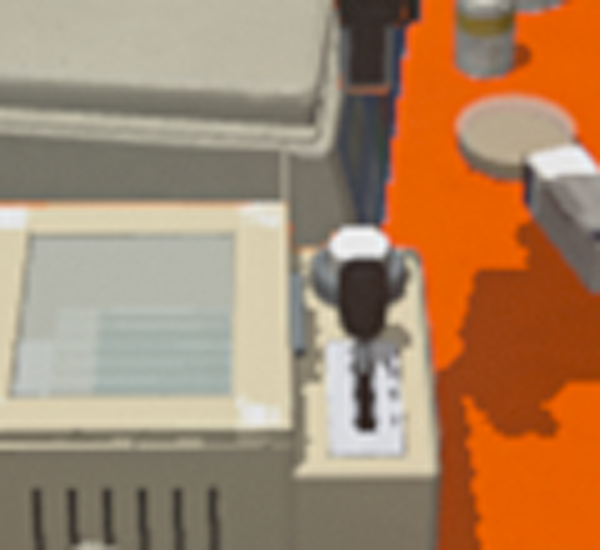

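Emit:
move_arm(commands=[0,-0.05,-0.9,0,0,0,0,0,-0.9,0,0,0,0,0,-0.6,0,0,0,0,0,-0.2,0,0,0,0,0,-0.1,0,0,0,0,0,-0.1,0,0,0,0,0,0,0,0,0])

```text
t: 9.02
tcp_pos: [0.5343, 0.0839, 0.1109]
tool_rot: [3.141, 0.001, -3.036]
ft_force: [-1.0, 0.6, 1.8]
gripper_width: -0.0
```

Emit:
move_arm(commands=[0,0,-0.1,0,0,0,0,0,-0.1,0,0,0,0,0,0,0,0,0,0,0,0,0,0,0])

```text
t: 9.35
tcp_pos: [0.5351, 0.0837, 0.106]
tool_rot: [3.141, 0.004, -3.037]
ft_force: [-1.6, 1.4, 7.6]
gripper_width: -0.0003
```

Emit:
move_arm(commands=[0,0,-0.1,0,0,0,0,0,0,0,0,0,0,0,0,0,0,0])

```text
t: 9.6
tcp_pos: [0.5353, 0.0837, 0.1058]
tool_rot: [3.141, 0.003, -3.037]
ft_force: [-9.6, 0.5, 20.5]
gripper_width: -0.0002
```

Bottomed out on the stop. Up and clear.

Emit:
move_arm(commands=[0,0,0.6,0,0,0,0,0,0.9,0,0,0,0,0,0.9,0,0,0,0,0,0.9,0,0,0,0,0,0.9,0,0,0,-0.5,-0.5,0.5,0,0,0,-0.5,-0.5,0.5,0,0,0,0,0,0,0,0,0,0,0,0,0,0,0])

```text
t: 10.35
tcp_pos: [0.5042, 0.0528, 0.2584]
tool_rot: [-3.141, 0.004, -3.038]
ft_force: [-0.4, 0.8, -0.6]
gripper_width: -0.0001
```

```bash
python3 - <<'E'
from h import *
a=pic('side','s6');s=monitor.read_state();print(s['tcp_pos'],s['ft_force'])
for q,z in(('lever_knob_center',.121),('start_button_top',.112),('lid_front_edge',.1135)):
  r=models.place_of('side',q)[:1];print(q,r,[ray('side',k['point'],z) for k in r])
cv2.imwrite('pics/i.png',cv2.resize(a[130:320,150:400],(750,570),interpolation=2)[:,:,::-1])
E
```

```text
[0.50388502 0.05317367 0.25701675] [ 0.19825438 -0.12943738 -1.30683309]
lever_knob_center [{'point': [271.3, 231.6], 'confidence': 0.51}] [array([0.5305832 , 0.14012803, 0.121     ])]
start_button_top [{'point': [272.9, 229.3], 'confidence': 0.51}] [array([0.52798425, 0.121278  , 0.112     ])]
lid_front_edge [{'point': [255.3, 234.3], 'confidence': 0.86}] [array([0.56300005, 0.14196659, 0.1135    ])]
```

View pics/i.png

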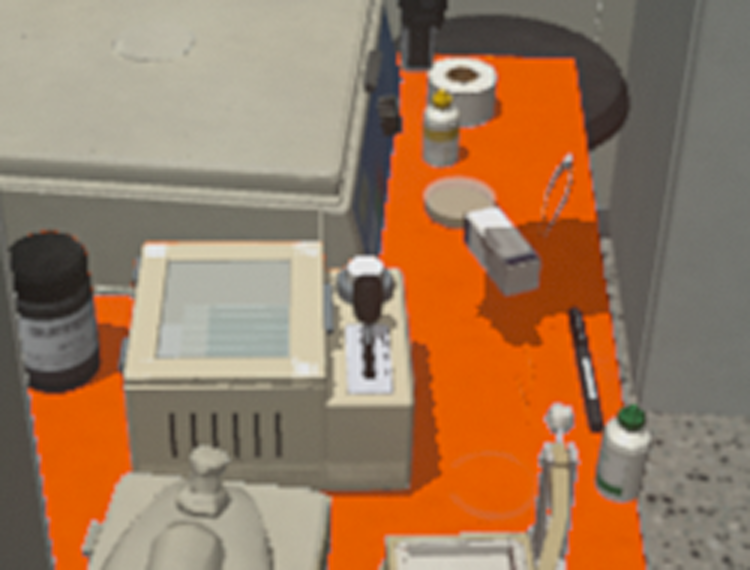

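```bash
python3 -c "
from h import *
print(proj('side',[.529,.134,.121]),proj('side',[.526,.159,.125]))
print(bot.hand_in())"
```

```text
[np.float64(272.2159487422354), np.float64(229.73936309909885)] [np.float64(273.1933084513281), np.float64(236.1195539897231)]
the job is handed in; nothing more can be done
None
```

I handed the job in at about 10.5 s of the 51 s allowed. By my checks the lid is shut, the air lever is at the second stop and the start button has been pressed. `hand_in()` reports no verdict, so this rests on the forces, positions and pictures below.

- **Lid:** I pushed it down with the closed fingertips until it met a hard stop at z = 0.113 m, with about 28 N vertically. The later pictures show it flat on the rim.
- **Air lever:** I pushed it right past the half-open click until it stopped moving, with 14 N sideways. In the last picture the knob is at about pixel (272.7, 229.3). I expected (272.2, 229.7) for the second stop and (273.2, 236.1) for the half-open click.
- **Start button:** I pressed it about 6 mm down to its stop, with about 20 N, then lifted clear. It was partly hidden behind the knob in the last picture, so I did not measure that it came back up.
- **Bystanders and arm:** The bystanders in the last side view looked undisturbed. I judged that by eye, not by measurement. The arm was clear of everything, with no real force on it.

The network's readings on the last picture did not all agree. It placed the knob about 6 mm farther left than I expected, and its button position was plainly wrong because the knob was in the way. I went by the pixel position I read off the picture and the hard-stop contact instead.

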